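# Pin the cart's docking link and lock it with a spring cotter

## Robot

A 6-joint arm with a two-finger parallel gripper is mounted at the origin on the work surface. World frame = base frame: x ahead of the robot, y to its left, z up, the work surface at z = 0. Lengths are in mm, angles in rad, forces in N, time in s.
With the tool pointing down it reaches from about 350 to 975 mm from the base axis. Payload 7.1 kg.
Tool frame: the origin (TCP) lies on the front face of the gripper's body, between the roots of the fingers; the fingertips stand 80 mm ahead of it and the grasp point (between the pads) lies 61 mm ahead of it (env.tips_ahead is the distance from the TCP to the fingertips, in mm); z points along the fingers, y is the line along which they close (so a half turn about z gives the same grasp; the last joint's range is limited). The gripper opens to 88 mm and grips with 3 to 60 N. Pads are 20 mm wide; open, the fingers measure 115 mm over their backs; the gripper's body (75 mm by 178 mm) begins 61 mm behind the grasp point.
Start: joints at [1.327, 0.423, 1.63, -0, 1.089, -0.019], TCP at [139.289, 609.265, 302.675] pointing down, gripper open.
Joint ranges: [-3, 3], [-0.9, 2.11], [0.09, 2.58], [-1.31, 4.45], [0.11, 2.69], [-2.54, 2.54]. Speed limits (rad/s): [2.39, 2.39, 3.01, 3.14, 3.14, 3.14].

## Interface

Orientations are given as a unit quaternion [x, y, z, w].
In Python, from station import env, set_gripper, viewer, workorder gives the robot as it stands. Calls block until the motion is done:
- env.reach(position, orientation): joint-space move of the TCP to a pose.
- env.move_l(position, rot=None, rate=150, f_stop=None): straight line of the TCP; rot=None keeps the orientation; rate is the mean speed in mm/s. With f_stop (N) it stops when the force on the tool has changed by that much, and returns True; else False.
- env.move_joints(angles): joint-space move.
- set_gripper(opening): finger opening in mm; the grip force is fixed at half the most; returns when the fingers have stopped.
- env.hold(seconds).
- env.ik(position, orientation): joint angles nearest the present ones, or None.
- env.read_state(): the state.
- viewer.camera(name): name is "side" or "top"; returns the picture (384x512x3 uint8, blue, green, red); there is no depth.
- viewer.camera_params(name): a dict with "fx", "fy", "cx", "cy" (pixels), "dist" ([k1, k2, p1, p2, k3] as OpenCV has them; the pictures are not rectified), "pose" (4x4, takes a point from camera to world coordinates). Camera axes: x right, y up, looking along -z (the intrinsics and any distortion apply to the point x, -y, -z); pixel columns grow to the right and rows downward; lengths in mm; the calibration is good to about 2 mm. A picture is of the moment at which its call begins. camera_params takes no time and is no camera call.
A pose or a line that the arm cannot do raises env.IKError and nothing moves.
- workorder.sign_off(): hands the job in; it is judged then, once.
The state is a dict: "time_s": time; "qpos": joint angles; "dq": joint speeds; "tau": joint torques, N m; "tool_pos": TCP position; "orientation": TCP orientation; "force": force on the tool from outside, world axes, zero at the start; "wrist_torque": the same for the moment, N m; "width": finger opening in mm; "grip_force": force on a finger pad.
Only numpy, scipy, OpenCV 4.12 (cv2) and the standard library are available. Lean on these libraries where they do the work, as an engineer would, in place of code of your own. Each camera call takes 0.05 s, during which the arm holds its last target. There are 200 camera calls.

## Task

Push the clevis pin's head with the gripper until the pin is fully home against its washers. Then take the smaller spring cotter from the rack and push its straight leg down through the cross hole at the pin's far end until the bow snaps over the pin and its collar is down on the pin; let go of it there. Push gently (never harder than about 15 N), search for the hole by feel, and leave the larger cotter in its slot.

Things in the scene. Friction and masses are not known exactly. Their poses are not given: they have to be found in the camera images.
- bracket: Fixed aluminium clevis bracket: base 100 x 70 x 10 mm, two cheeks (6 mm thick, 44 mm wide, tops at z = 80 mm, outer faces at x = -16 and +16 mm), between them a dark link bar running out to y = +58 mm (top z = 75 mm). Origin: on the board, midway between the cheeks. A steel clevis pin 16 mm thick runs along its x axis at y = 0, z = 62 mm: head on the -x side, cross hole on the +x side.
- pin_line (a point): Point on the pin's axis midway between the cheeks (62 mm up); axes as the bracket's. The pin's head is a disc 28 mm across, 8 mm thick. Washers lie between it and the -x cheek; their stack varies (4 to 32 mm) and is not reported, so with the pin home the head's outer flat face lies anywhere from x = -56 to -28 mm, and the cross hole's centre, always 84 mm to +x of that face, at x = 28 to 56 mm.
- pin_top (a point): Point 8 mm above pin_line: height of the pin's top (70 mm); its underside is at 54 mm. The vertical cross hole is square, 5.6 x 5.6 mm, right through the pin, with 0.7 mm chamfers at its two edges in x; the pin ends 14 mm beyond the hole's centre. Find the hole from where the head stopped, by sight, or by probing along the pin's top with the leg's tip.
- pin (a joint): How far the clevis pin is drawn out (towards the bracket's -x) from home, m: 0 = head against the washers, a hard stop. Starts at 0.038 to 0.050, with the cross hole in or near the +x cheek. It slides stiffly (about 4 to 6 N) along the bracket's x axis, does not turn, and stays where it is left. Push its head towards +x.
- cotter: The smaller of two spring cotters (45 to 70 g), upright in either slot of the rack. Origin: on the straight leg's axis at the underside of its black grip; z up. Grip: x = -8 to +8, y = -9 to +19, z = 0 to 28 mm. Leg and bow hang below. On the pin, its y axis must lie along the bracket's y, either way round. Seated, its origin is 75 to 77 mm above the board and it may lean 0.13 rad.
- leg_tip (a point): Round tip of the smaller cotter's straight leg (4.4 mm thick), 44 mm below its origin on the leg's axis; axes as the cotter's. A collar 8 mm across surrounds the leg's top 6 mm: its lower face stops on the pin's top. Seated, the tip is about 32 mm above the board, well clear of it.
- bow (a joint): How far the bow springs outwards, rad: 0 relaxed, 0.08 to 0.2 as its throat passes the pin's widest place, below 0.06 once snapped over. The bow is 4 mm wire in the cotter's y-z plane at y = 6 to 13 mm, z = 0 to -36 mm, throat at z = -23 mm. With the leg in the hole, 3 to 13 N downward forces it over within the last 20 mm; then it springs back and draws the cotter down.
- rack: Fixed grey plastic block 120 (x) x 56 (y) x 52 mm tall. Origin: centre of its underside. Two slots right through from the top, 12 (x) x 25 mm (y), centred at x = -30 and +30 mm, y = +5.5 mm. Each holds a cotter, axes along the rack's, leg axis at y = 0, grip resting on the rack's top.
- big_cotter: The larger spring cotter, in the rack's other slot: black grip 20 x 38 x 36 mm tall and an 8 mm leg that does not fit the hole. Origin at the grip's underside on the leg's axis. To be left alone.
Things that resemble listed ones, but are neither listed nor needed, are in the scene too. What is shaped like the bracket but turquoise is not meant. What is shaped like the cotter but green is not meant.

How it is judged:
By the outcome, as a careful person would: the job done as asked, in the order asked, and still so for the second after the job is handed in, with the robot touching nothing.
It also fails if it takes over 64 s, if anything falls off the work surface, if the arm or the gripper's body presses on something with over 40 N, if the wrist force passes 120 N, or if a joint passes its speed limit or range.

## Working session

There is one attempt and no reset: what is moved stays moved. The work goes in short steps, each a Python script; the robot and the scene stay as the last script left them, time stands still between calls to the robot, and variables do not carry over. Pictures are saved under pics/ and viewed, at most 10 in all, crops included, and the job is handed in when it is done.

```bash
ls; mkdir -p pics
python3 - <<'E'
from station import env, viewer
import cv2, numpy as np
for n in("side","top"):
    cv2.imwrite(f"pics/{n}0.png",viewer.camera(n)); p=viewer.camera_params(n); print(n,{k:np.round(v,3).tolist() for k,v in p.items()})
s=env.read_state();print(s["time_s"],s["orientation"],s["force"],s["width"])
E
```

```text
pics
side {'fx': 368.638, 'fy': 368.638, 'cx': 257.877, 'cy': 189.181, 'dist': [-0.024, 0.0, 0.0, 0.0, 0.0], 'pose': [[0.996, 0.031, -0.088, 535.919], [-0.092, 0.458, -0.884, -487.301], [0.013, 0.889, 0.459, 392.056], [0.0, 0.0, 0.0, 1.0]]}
top {'fx': 419.855, 'fy': 419.855, 'cx': 257.219, 'cy': 191.779, 'dist': [0.037, 0.0, 0.0, 0.0, 0.0], 'pose': [[-0.106, 0.971, -0.215, 448.838], [-0.994, -0.103, 0.024, 90.036], [0.001, 0.216, 0.976, 784.619], [0.0, 0.0, 0.0, 1.0]]}
0.1 [ 1.12172821e-01  9.93688471e-01 -6.87329634e-04 -8.61330676e-05] [-0.30291626  0.72541103 -0.48609399] 87.73744157024754
```

View pics/side0.png

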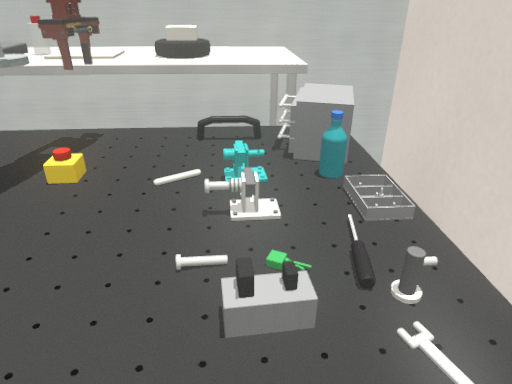

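View pics/top0.png

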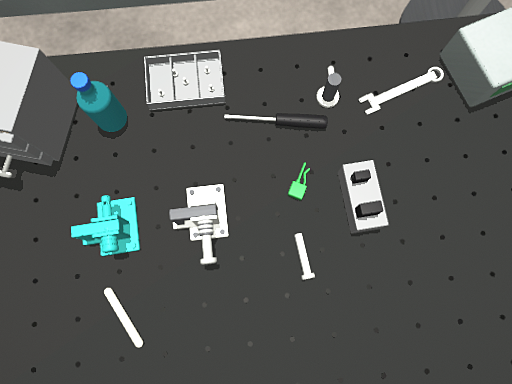

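The silver bracket is at side (252,195) / top (207,212), with its pin head at top (208,260). The turquoise one at top (110,225) is a decoy. The rack is at top (365,195): the smaller black grip is at (361,176) and the bigger one at (370,209). The green cotter at (299,185) is a decoy. One enlarged crop to confirm.

```bash
cat > h.py <<'E'
import cv2, numpy as np
from station import env, viewer, set_gripper
def ray(n,px):
    p=viewer.camera_params(n);K=np.array([[p["fx"],0,p["cx"]],[0,p["fy"],p["cy"]],[0,0,1]])
    u=cv2.undistortPoints(np.array(px,float).reshape(-1,1,2),K,np.array(p["dist"])).reshape(-1,2)
    T=np.array(p["pose"]);d=np.c_[u[:,0],-u[:,1],-np.ones(len(u))]@T[:3,:3].T
    return T[:3,3],d
def onz(n,px,z):
    c,d=ray(n,px);return c+d*((z-c[2])/d[:,2])[:,None]
def proj(n,P):
    p=viewer.camera_params(n);K=np.array([[p["fx"],0,p["cx"]],[0,p["fy"],p["cy"]],[0,0,1]])
    T=np.array(p["pose"]);q=(np.atleast_2d(P)-T[:3,3])@T[:3,:3]*[1,-1,-1]
    return cv2.projectPoints(q,np.zeros(3),np.zeros(3),K,np.array(p["dist"]))[0].reshape(-1,2)
E
python3 - <<'E'
import cv2,numpy as np
t=cv2.imread("pics/top0.png");s=cv2.imread("pics/side0.png")
a=cv2.resize(t[150:242,335:395],None,fx=6,fy=6,interpolation=2)[:552]
b=cv2.resize(t[175:270,160:235],None,fx=5.8,fy=5.8,interpolation=2)[:551]
m=np.zeros((552,800,3),np.uint8);m[:,:360]=a;m[:551,365:800]=b[:,:435]
cv2.imwrite("pics/c1.png",m)
a=cv2.resize(s[150:225,195:290],None,fx=4.2,fy=4.2,interpolation=2)
b=cv2.resize(s[250:335,210:320],None,fx=3.6,fy=3.6,interpolation=2)
m=np.zeros((320,800,3),np.uint8);m[:a.shape[0],:a.shape[1]]=a;m[:b.shape[0],401:401+b.shape[1]]=b
cv2.imwrite("pics/c2.png",m)
E
```

```text
(no output)
```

View pics/c1.png

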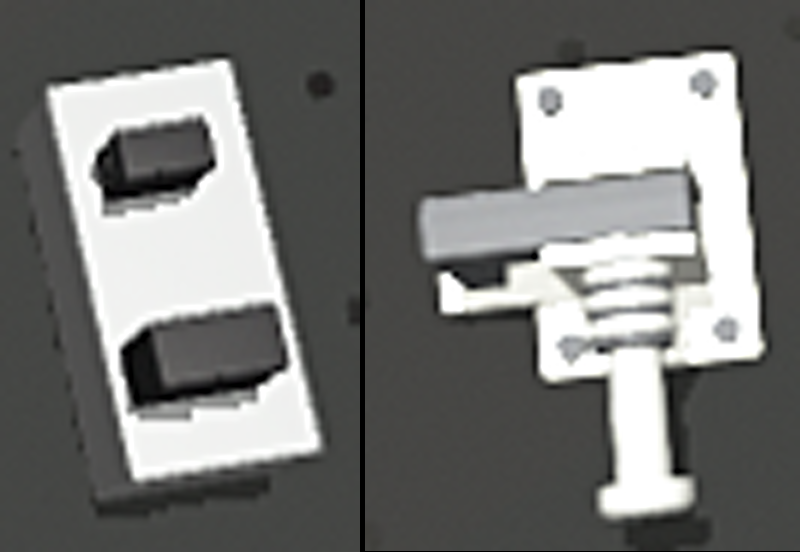

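View pics/c2.png

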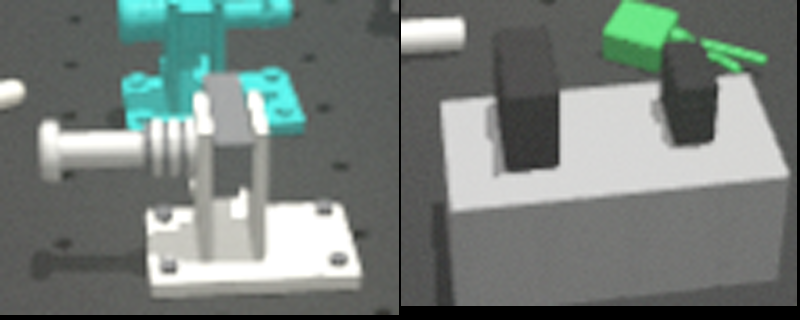

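The crops confirm it: the smaller black grip is in the +x slot of the rack, and the silver bracket has its link towards +y and its pin head towards -x. Now the positions.

Run:
```python
from h import *
f=lambda L:np.array([[160+(x-365)/5.8-.4,175+y/5.8-.4] for x,y in L])
g=lambda L:np.array([[335+x/6-.4,150+y/6-.4] for x,y in L])
np.set_printoptions(precision=1,suppress=True)
B=onz("top",f([(517,73),(735,52),(765,360),(540,383)]),10)
R=onz("top",g([(47,86),(230,57),(325,447),(133,482)]),52)
S=onz("top",g([(119,132),(207,117),(215,160),(122,175)]),80)
Gb=onz("top",g([(160,322),(277,304),(287,367),(165,387)]),88)
for n,P,ax in(("B",B,None),("R",R,None),("S",S,None),("G",Gb,None)):
    u=(P[0]+P[1]-P[2]-P[3])/2; v=(P[0]+P[3]-P[1]-P[2])/2
    print(n,P.mean(0),"xlen",np.linalg.norm(u),np.arctan2(u[1],u[0]),"ylen",np.linalg.norm(v),np.arctan2(v[1],v[0])-np.pi/2)
H=onz("top",f([(598,492),(693,478),(695,505),(603,518)]),62);print("head silhouettes at62",H)
L=onz("top",f([(424,200),(690,172),(692,230),(428,260)]),75);print("link",L)
fs=lambda L:np.array([[195+x/4.2-.4,150+y/4.2-.4] for x,y in L])
gs=lambda L:np.array([[210+(x-401)/3.6-.4,250+y/3.6-.4] for x,y in L])
B2=onz("side",fs([(358,273),(153,284),(148,207),(342,204)]),10);print("B2",B2,B2.mean(0))
R2=onz("side",gs([(442,100),(753,77),(785,175),(455,207)]),52);print("R2",R2,R2.mean(0))
S2=onz("side",gs([(664,47),(700,42),(716,82),(678,86)]),80);print("S2",S2.mean(0),S.mean(0))
hc=onz("side",fs([(45,122),(53,180)]),62);print("head side",hc)
```

```text
B [591.6 168.4  10. ] xlen 101.47587317350082 0.004582706835063276 ylen 71.41684185590425 -0.0054482193079934405
R [ 586.5 -118.9   52. ] xlen 121.02101437380963 0.06104560851915265 ylen 56.76987015659811 0.06610836887817961
S [ 616.4 -111.6   80. ] xlen 12.863624445620745 -0.036096825338122994 ylen 26.622153357904047 0.06261759633827424
G [ 555.8 -115.8   88. ] xlen 18.251202767171396 -0.050675458403065865 ylen 34.08352740654747 0.05449574025038295
head silhouettes at62 [[501.3 181.6  62. ]
 [502.3 153.6  62. ]
 [494.5 153.7  62. ]
 [493.6 180.7  62. ]]
link [[590.8 224.5  75. ]
 [590.9 145.9  75. ]
 [573.5 146.7  75. ]
 [572.8 224.5  75. ]]
B2 [[642.6 136.2  10. ]
 [545.2 133.2  10. ]
 [544.8 208.2  10. ]
 [644.2 204.5  10. ]] [594.2 170.5  10. ]
R2 [[ 526.1  -91.1   52. ]
 [ 647.5  -87.1   52. ]
 [ 647.7 -140.7   52. ]
 [ 530.3 -146.8   52. ]] [ 587.9 -116.4   52. ]
S2 [ 616.7 -111.    80. ] [ 616.4 -111.6   80. ]
head side [[495.4 203.5  62. ]
 [501.1 142.   62. ]]
```

```bash
cat >> h.py <<'E'
from scipy.spatial.transform import Rotation as Ro
def q(a): return (Ro.from_euler("z",a)*Ro.from_quat([0,1,0,0])).as_quat()
def st(m=""):
    s=env.read_state();print(m,"t%.1f"%s["time_s"],"tcp",np.round(s["tool_pos"],2),"F",np.round(s["force"],1),"w%.1f g%.1f"%(s["width"],s["grip_force"]),flush=True);return s
E
python3 - <<'E'
from h import *
set_gripper(0)
env.reach([462,168,220],q(0)); st("above")
env.move_l([462,168,132],rate=120); st("down")
print(env.move_l([500,168,132],rate=35,f_stop=3)); s=st("touch")
x=s["tool_pos"][0]
print(env.move_l([x+30,168,132],rate=30,f_stop=11)); st("p1")
print(env.move_l([570,168,132],rate=15,f_stop=5.5)); st("p2")
env.hold(.1);st("settle")
cv2.imwrite("pics/s1.png",viewer.camera("side"));cv2.imwrite("pics/t1.png",viewer.camera("top"))
E
```

```text
above t3.4 tcp [462.1  168.65 220.18] F [0.2 0.6 0.4] w0.4 g0.0
down t4.3 tcp [462.32 168.22 132.38] F [-0.9  1.4  0.1] w0.6 g0.0
True
touch t5.0 tcp [483.58 167.92 131.73] F [-0.5  0.1  0.1] w0.5 g0.0
False
p1 t6.2 tcp [513.37 167.95 131.82] F [-3.8  1.  -1.9] w0.4 g1.7
True
p2 t7.4 tcp [522.11 167.83 131.38] F [-0.2 -0.   1. ] w0.6 g0.0
settle t7.5 tcp [521.45 167.69 131.  ] F [-0.5 -0.3 -0.5] w0.7 g0.0
```

Run:
```python
from h import *
print(env.move_l([570,168,132],rate=12,f_stop=11)); s=st("p3")
env.hold(.1);s=st("settle")
a=cv2.resize(cv2.imread("pics/s1.png")[150:225,195:290],None,fx=4.2,fy=4.2,interpolation=2)
b=cv2.resize(viewer.camera("side")[150:225,195:290],None,fx=4.2,fy=4.2,interpolation=2)
cv2.imwrite("pics/c3.png",np.hstack([a,b]))
```

```text
True
p3 t8.8 tcp [522.92 167.31 129.62] F [ 0.6  0.3 -1. ] w0.6 g0.0
settle t8.9 tcp [522.72 167.27 129.42] F [-0.9  0.   0.1] w0.4 g0.0
```

View pics/c3.png

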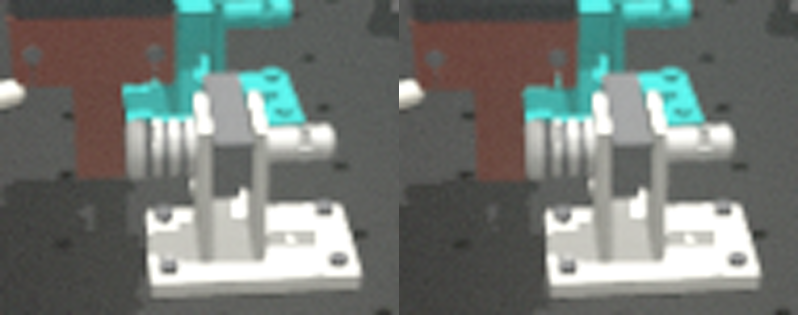

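Comparing the crops, the pin is home: the head at (137,148) is tight on the washers and the cross hole shows at about (307,138), which is side pixel (268,183). Next I touch the head on both sides for its y, then centre and grasp the cotter.

Run:
```python
from h import *
print("hole side px->z70", onz("side",[(195+305/4.2-.4,150+134/4.2-.4),(195+308/4.2-.4,150+134/4.2-.4)],70))
env.move_l([505,168,132],rate=120); set_gripper(48)
env.move_l([530,168,132],rate=80); st()
print(env.move_l([530,186,132],rate=20,f_stop=3)); a=st("+y")
env.move_l([530,168,132],rate=60)
print(env.move_l([530,150,132],rate=20,f_stop=3)); b=st("-y")
print("ymid",(a["tool_pos"][1]+b["tool_pos"][1])/2)
env.move_l([530,168,132],rate=60)
env.move_l([530,168,230],rate=150); st("up")
```

```text
hole side px->z70 [[619.10524326 165.5333097   70.        ]
 [620.52289339 165.43960493  70.        ]]
 t10.6 tcp [530.15 167.87 131.86] F [ 1.2  0.6 -0.2] w47.9 g0.0
True
+y t11.2 tcp [529.73 178.73 131.73] F [ 1.  -3.3  1.7] w48.1 g1.5
True
-y t12.1 tcp [529.89 157.39 131.85] F [-0.8  4.7  0.4] w48.1 g2.1
ymid 168.0634563191273
up t13.2 tcp [529.51 167.79 229.37] F [-0.   0.2 -0.7] w47.8 g0.0
```

Run:
```python
from h import *
c=np.array([616.7,-111.0]);a=.063
qs=[q(a+np.pi/2),q(a-np.pi/2)]
J=[env.ik([*c,175],k) for k in qs]; now=env.read_state()["qpos"]
print([None if j is None else np.round(j,2) for j in J],np.round(now,2))
k=min((0,1),key=lambda i:9 if J[i] is None else abs(J[i][5]-now[5]))
env.reach([*c,175],qs[k]); set_gripper(36); env.move_l([*c,136],rate=100); st("x-straddle")
set_gripper(10); s=st("closed x"); set_gripper(30); env.move_l([*c,172],rate=120)
env.reach([*c,172],q(a)); set_gripper(48); env.move_l([*c,136],rate=100); st("y-straddle")
set_gripper(20); st("closed y")
cv2.imwrite("pics/s2.png",viewer.camera("side"))
env.move_l([*c,150],rate=60); st("lift");
```

```text
[None, array([-0.2 ,  0.59,  1.7 , -0.  ,  0.85, -0.26])] [ 0.28  0.43  1.83  0.    0.91 -1.29]
x-straddle t15.4 tcp [ 616.55 -111.    135.51] F [0.4 0.4 0.8] w35.9 g0.0
closed x t15.8 tcp [ 616.96 -111.06  136.58] F [ 0.2 -0.1  3.4] w15.9 g30.0
y-straddle t19.1 tcp [ 616.51 -110.99  135.47] F [-0.5  0.1 -0.7] w48.0 g0.0
closed y t19.6 tcp [ 617.02 -111.07  136.59] F [-0.3 -0.6  3.2] w27.6 g30.0
lift t20.0 tcp [ 616.93 -111.04  150.56] F [ 1.6  0.1 -1. ] w28.0 g30.0
```

Run:
```python
from h import *
env.move_l([617,-111,195],rate=150)
y=173.06
env.reach([617.5,y,225],q(0)); st("above")
found=None
for dy in(0,.5,-.5):
  for hx in(617.5,618.5,616.5,619.5,615.5,620.5):
    env.move_l([hx,y+dy,203],rate=60)
    hit=env.move_l([hx,y+dy,193],rate=15,f_stop=3); s=st(f"{hx} {dy} {hit}")
    if not hit or s["tool_pos"][2]<195.5: found=(hx,dy);break
    if s["time_s"]>36: break
  if found or s["time_s"]>36: break
print(found)
cv2.imwrite("pics/c4.png",cv2.resize(viewer.camera("side")[90:215,190:320],None,fx=4.5,fy=4.5,interpolation=2))
```

```text
above t21.6 tcp [617.39 172.1  224.33] F [-0.5  0.1 -0.8] w27.7 g30.0
617.5 0 False t22.9 tcp [617.52 173.08 193.02] F [ 0.4  0.5 -1.2] w27.9 g30.0
(617.5, 0)
```

View pics/c4.png

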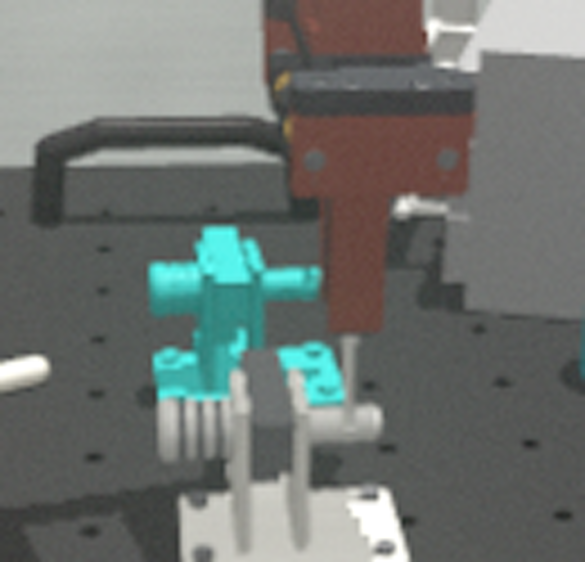

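The leg's tip went into the hole on the first probe: it shows entering the pin at (350,410), and the tip is about 6 mm below the pin's top. Now the gentle push.

Run:
```python
from h import *
x,y=617.5,173.06
for z in(188,183,178,174,171,168,166,164,162,161,160.3):
    hit=env.move_l([x,y,z],rate=15,f_stop=10); s=st(f"{z} {hit}")
    if hit or -s["force"][2]>14 or s["force"][2]>13: break
```

```text
188 False t23.4 tcp [617.44 173.07 187.87] F [ 0.2 -0.8 -1.5] w28.0 g30.0
183 False t23.9 tcp [617.46 173.06 182.87] F [-0.7 -0.2 -1.1] w28.0 g30.0
178 False t24.4 tcp [617.43 173.13 177.87] F [ 1.   0.8 -1. ] w27.8 g30.0
174 False t24.8 tcp [617.48 173.24 173.84] F [0.1 3.  0.1] w28.0 g30.0
171 False t25.2 tcp [617.75 173.34 171.05] F [ 1.6  3.3 -0.3] w27.9 g30.0
168 False t25.5 tcp [617.3  172.96 167.51] F [ 0.7  3.6 -2.3] w27.7 g30.0
166 False t25.8 tcp [617.3  172.86 165.61] F [ 1.5  3.1 -3.2] w27.7 g30.0
164 False t26.1 tcp [617.33 172.87 163.7 ] F [ 2.4  2.6 -4. ] w27.5 g30.0
162 False t26.4 tcp [617.39 172.9  161.84] F [ 1.3  1.8 -2.1] w27.7 g30.0
161 False t26.6 tcp [617.46 172.96 160.98] F [ 0.5  1.5 -2. ] w27.6 g30.0
160.3 False t26.9 tcp [617.5  173.01 160.37] F [ 0.4  0.9 -0.9] w27.8 g30.0
```

Snapped over. I push slightly further until the collar touches, then release and back off.

Run:
```python
from h import *
print(env.move_l([617.5,173.06,157],rate=8,f_stop=7)); st("collar")
set_gripper(44); env.hold(.2); st("open")
env.move_l([617.5,173.06,235],rate=100); env.reach([520,-20,320],q(0)); st("away")
env.hold(.3)
a=cv2.resize(viewer.camera("side")[130:230,195:295],None,fx=3.9,fy=3.9,interpolation=2)
b=cv2.resize(viewer.camera("top")[170:270,160:260],None,fx=3.9,fy=3.9,interpolation=2)
cv2.imwrite("pics/c5.png",np.hstack([a,b]))
```

```text
True
collar t27.2 tcp [617.68 173.1  159.11] F [-0.7 -0.7  6.2] w27.9 g30.0
open t27.9 tcp [617.27 173.15 158.34] F [ 0.1 -0.8  0.5] w43.8 g0.0
away t29.7 tcp [520.46 -19.52 319.65] F [ 0.5  0.5 -0. ] w43.9 g0.0
```

View pics/c5.png

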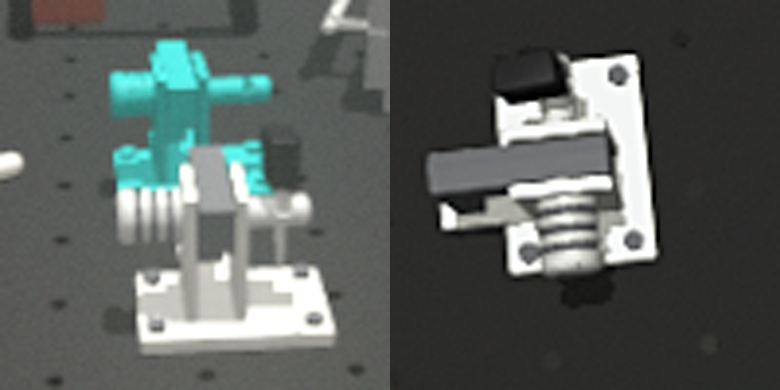

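The picture shows the black grip at (282,150) just above the pin, the leg coming out below it at (282,240), and the collar down. A numeric check of tip and grip height before signing off.

Run:
```python
from h import *
for n,o in(("side",(195,130)),):
    for z0 in(76,84):
        print(z0,np.round((proj(n,[[617.5,168,z0-44],[609.5,159,z0],[625.5,159,z0],[609.5,159,z0+28],[617.5,187,z0+28]])-o+.4)*3.9))
im=cv2.imread("pics/c5.png");print([int(v) for v in im[120:290:4,282].mean(1)]);print([int(v) for v in im[100:200:4,290].mean(1)])
```

```text
76 [[278. 266.]
 [266. 198.]
 [298. 197.]
 [267. 147.]
 [277. 124.]]
84 [[278. 252.]
 [266. 184.]
 [298. 183.]
 [267. 132.]
 [277. 110.]]
[93, 88, 82, 80, 82, 90, 75, 60, 65, 64, 65, 66, 64, 64, 66, 65, 65, 90, 131, 151, 156, 162, 162, 191, 210, 146, 149, 143, 143, 144, 147, 145, 145, 141, 138, 132, 147, 228, 255, 255, 255, 255, 255]
[93, 90, 93, 94, 93, 91, 87, 82, 79, 80, 88, 75, 61, 61, 63, 66, 66, 64, 66, 65, 61, 61, 73, 109, 157]
```

The tip, front top edge and rear top edge all match an origin height of about 76 mm, so the cotter is seated. Handing in.

```bash
python3 -c "
from station import workorder
print(workorder.sign_off())"
```

```text
the job is handed in; nothing more can be done
None
```

The pin is home against its washers, the smaller cotter is snapped over it with its collar down and released, the larger cotter was left in its slot, and the job was handed in at about 30 s.

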